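# Close the coffee grinder's hopper and switch it on

## Robot

A 6-joint arm with a two-finger parallel gripper is mounted at the origin on the work surface. World frame = base frame: x ahead of the robot, y to its left, z up, the work surface at z = 0. Lengths are in m, angles in rad, forces in N, time in s.
With the tool pointing down it reaches from about 0.225 to 0.875 m from the base axis. Payload 3.4 kg.
Tool frame: the origin (TCP) lies midway between the tips of the shut fingers; the grasp point (between the pads) lies 19 mm behind it; z points along the fingers, y is the line along which they close (so a half turn about z gives the same grasp; the last joint's range is limited). The gripper opens to 85 mm and grips with 20 to 120 N. Pads are 22 mm wide; open, the fingers measure 114 mm over their backs; the gripper's body (76 mm by 85 mm) begins 54 mm behind the grasp point. The pads swing forward as they close: fully open they stand 13 mm farther back than shut.
Start: joints at [-1.419, 0.276, 1.505, -0, 1.361, -0.121], TCP at [0.155, -0.554, 0.21] pointing down, gripper open.
Joint ranges: [-2.89, 2.89], [-0.75, 2.08], [0.22, 2.7], [-1.18, 4.32], [0.11, 2.71], [-2.7, 2.7]. Speed limits (rad/s): [2.57, 2.57, 3.14, 3.14, 3.14, 3.14].

## Interface

Orientations are given as a unit quaternion [w, x, y, z].
In Python, from rig import * gives the robot as it stands.
- The arm moves only by the tool apply_moves, never from a script. Its argument "steps" is one flat list of numbers, 4 for each row, row after row: the shift along the world's x, y, z in cm, then the turn about the world's z in degrees. A call has 1 to 8 rows; each row is the pose to reach, as a shift and turn from the pose commanded when the call began; what a row does not reach only later rows make up. A row lasts 1/12 s, in which the tool goes at most 41.7 mm and 7.16 degrees, less where a joint would pass 70% of its speed; a pose out of reach is approached as far as the arm can. A call with a gripper value outside its range is refused whole. "jaw" is the closure in counts, from 0 (fully open) to 255 (shut), set as the call begins (left out, the last holds). The fingers move at their own pace and stop on an object; "newtons" is the grip in N (left out, the last holds). Time passes only in rows, so rows that repeat a pose let the fingers close. It gives the time, the measured TCP pose, the force, the opening and the grip force at its end, in the units of the state.
- get_state(): the state, without advancing time (a new reading comes with each control period).
- get_image(name): name is "scene" or "top"; returns the picture (480x640x3 uint8, red, green, blue); there is no depth.
- calibration(name): a dict with "fx", "fy", "cx", "cy" (pixels), "k1" (the pictures are not rectified: a ray, as slopes to the right and down, at radius r is drawn at 1 + k1 r^2 times it, then the intrinsics apply), "xyz" and "rotation" of the camera in the world. Camera axes: x right, y up, looking along -z (the intrinsics and any distortion apply to the point x, -y, -z); pixel columns grow to the right and rows downward; lengths in m; the calibration is good to about 2 mm. A picture is of the moment at which its call begins. calibration takes no time and is no camera call.
- sign_off(): hands the job in; it is judged then, once.
The state is a dict: "clock": time; "qpos": joint angles; "qd": joint speeds; "effort": joint torques, N m; "position": TCP position; "ee_rot": TCP orientation; "contact_force": force on the tool from outside, world axes, zero at the start; "moment": the same for the moment, N m; "width": finger opening in m; "gripper_force": force on a finger pad.
Only numpy, scipy, OpenCV 4.12 (cv2) and the standard library are available. Lean on these libraries where they do the work, as an engineer would, in place of code of your own. Each camera call takes 0.05 s, during which the arm holds its last target. There are 200 camera calls.

## Task

A dose is waiting in the coffee grinder. Put the grinder's own lid (the smaller of the two loose lids, with the tall knob) on the hopper and press it down until it is fully home, its flange flat on the hopper's rim all round; only then flip the toggle switch on top of the grinder over to its other side. Leave everything else where it stands.

Things in the scene. Friction and masses are not known exactly. Their poses are not given: they have to be found in the camera images.
- lid_center (a point): centre of the loose black hopper lid, lying on the counter knob up, 66 mm high over all, 150 g. From below: round skirt 76 mm across, 22 mm deep (lowest 6 mm tapers to 68 mm), flange 104 mm across, 8 mm thick, round wooden knob 36 mm across, 36 mm tall. The point is 33 mm above its bottom, 11 mm above the flange's underside, 33 mm below the knob's top. z is up along the knob; yaw is free.
- hopper_mouth (a point): centre of the hopper's round mouth, in the plane of its rim, 232 mm above the counter. Upright aluminium collar on the front part of the grinder's top, 96 mm across outside, 88 mm inside, 32 mm tall above the flat top deck; the lid's skirt goes into it with about 5 mm to spare all round. When the lid is home, lid_center is 11 mm above this point.
- hopper_seal (a joint): how far the black rubber seal ring inside the mouth has been pushed down, m. A lid just set in stops on it at 0, its flange still 8 mm above the rim, and stays there; a push of about 10 N drives lid and seal down to 0.008, where the flange meets the rim. Both stay down by themselves.
- grinder: black coffee grinder, fixed to the counter, 240 mm long (x), 110 mm wide (y), flat top deck 200 mm above the counter. Origin at the centre of its underside, z up; -x is its front (dial, spout, cup), +y the side to which the toggle leans at the start. In this frame the hopper mouth is at (-58, 0, 232) mm, the toggle's pivot at (74, 0, 204) mm.
- toggle_pivot (a point): pivot of the toggle switch, on the rear part of the grinder's top deck and 4 mm above it, 132 mm behind the centre of the hopper mouth. Axes parallel to those of the grinder. A flush aluminium plate surrounds it; a bush 18 mm across stands 7 mm above the deck.
- toggle_tip (a point): end of the toggle's steel bat: 44 mm from the pivot, 8 mm thick at the root and 13.6 mm near the end. It leans 20 degrees to the grinder's +y side when off (the start) and 20 degrees to its -y side when on.
- toggle (a joint): the toggle's angle: 0 = off, leaning to the grinder's +y side; 0.35 = upright; 0.70 = on, leaning to the grinder's -y side. A spring drives it away from upright to whichever side it is nearer; about 3 N sideways at the end of the bat starts it moving.
- tin_lid_center (a point): centre (half-way up) of the other loose lid, which belongs to a bean tin and is to be left alone: black, 124 mm across, 32 mm high over all, with a flat wooden knob 44 mm across and 14 mm tall.
- catch_cup_center (a point): centre (half-way up) of the steel catch cup, 74 mm across and 78 mm high, loose on the grinder's foot under the spout; leave alone.
- bowl_a_center (a point): centre (half-way up) of a loose white cupping bowl, 94 mm across, 60 mm high; leave alone.
- bowl_b_center (a point): centre (half-way up) of a second such bowl; leave alone.
- bowl_c_center (a point): centre (half-way up) of a third such bowl; leave alone.
- spoon_grip (a point): handle of a steel cupping spoon, 165 mm long, loose on the counter; leave alone.
Mind the look-alikes: they are no part of the job. What is shaped like the part that bears lid_center but blue is not meant.

How it is judged:
By the outcome, as a careful person would: the job done as asked, in the order asked, and still so for the second after the job is handed in, with the robot touching nothing.
It also fails if it takes over 64 s, if anything falls off the work surface, if the arm or the gripper's body presses on something with over 40 N, if the wrist force passes 120 N, or if a joint passes its speed limit or range.

## Working session

There is one attempt and no reset: what is moved stays moved. The work goes in short steps, Python scripts to look and compute and a tool call to move; the robot and the scene stay as the last step left them, time stands still between calls to the robot, and variables do not carry over. Pictures are saved under pics/ and viewed, at most 10 in all, crops included, and the job is handed in when it is done.

Besides the shell and the picture viewer there is one more tool, called after "Call:" as a command line: name --argument value ..., lists and objects as JSON in quotes. apply_moves: Moves the arm, as the interface text tells. Its arguments: {"type":"object","properties":{"steps":{"type":"array","items":{"type":"number"}},"jaw":{"type":"number"},"newtons":{"type":"number"}},"required":["steps"]}

```bash
mkdir -p pics
cat > h.py <<'E'
from rig import *
import numpy as np, cv2
def snap(n,f):
    im=get_image(n); cv2.imwrite('pics/'+f,cv2.cvtColor(im,cv2.COLOR_RGB2BGR)); return im
def ray(n,u,v):
    c=calibration(n); xd=(u-c['cx'])/c['fx']; yd=(v-c['cy'])/c['fy']
    p=cv2.undistortPoints(np.array([[[xd,yd]]],float),np.eye(3),np.array([c['k1'],0,0,0.]))[0,0]
    return np.array(c['xyz']),np.array(c['rotation']).reshape(3,3)@np.array([p[0],-p[1],-1])
def onz(n,u,v,z):
    o,d=ray(n,u,v); return o+d*(z-o[2])/d[2]
def proj(n,P):
    c=calibration(n); q=np.array(c['rotation']).reshape(3,3).T@(np.array(P)-np.array(c['xyz']))
    x,y=q[0]/-q[2],-q[1]/-q[2]; s=1+c['k1']*(x*x+y*y); return c['fx']*x*s+c['cx'],c['fy']*y*s+c['cy']
E
python3 - <<'E'
from h import *
a=snap('top','top.png');b=snap('scene','scene.png')
for n in('top','scene'):print(calibration(n))
print(get_state())
E
```

```text
{'fx': 533.1267403277263, 'fy': 533.1267403277263, 'cx': 318.5096254685002, 'cy': 236.35505828503725, 'k1': 0.0503645140591378, 'xyz': array([0.2327033 , 0.04436693, 1.44866195]), 'rotation': array([-0.70134195, -0.06802956,  0.07071576,  0.70603876])}
{'fx': 479.1013121336437, 'fy': 479.1013121336437, 'cx': 312.8278328207571, 'cy': 238.8381913166941, 'k1': -0.13002527872501096, 'xyz': array([0.84561799, 0.48219341, 0.95426489]), 'rotation': array([0.31310485, 0.09616991, 0.29816601, 0.8965566 ])}
{'clock': 0.1, 'qpos': array([-1.41898509e+00,  2.76571209e-01,  1.50600006e+00,  1.38424870e-05,
        1.36070948e+00, -1.20995711e-01]), 'qd': array([-0.00050569, -0.00170225, -0.0015384 , -0.00040756,  0.002904  ,
       -0.00123018]), 'effort': array([ 2.52086938e-03, -4.17699623e+01, -2.46405333e+01, -1.72854775e-04,
        5.84670313e-03,  2.77819964e-06]), 'position': array([ 0.15485126, -0.55323496,  0.20900632]), 'ee_rot': array([-8.44053613e-04,  9.90711305e-01,  1.35979400e-01, -6.23736153e-06]), 'contact_force': array([ 0.74907829,  0.17297445, -1.08684346]), 'moment': array([ 0.02423961, -0.01922233, -0.0151943 ]), 'gripper_force': 0.0, 'width': 0.08568615351869166}
```

View pics/top.png

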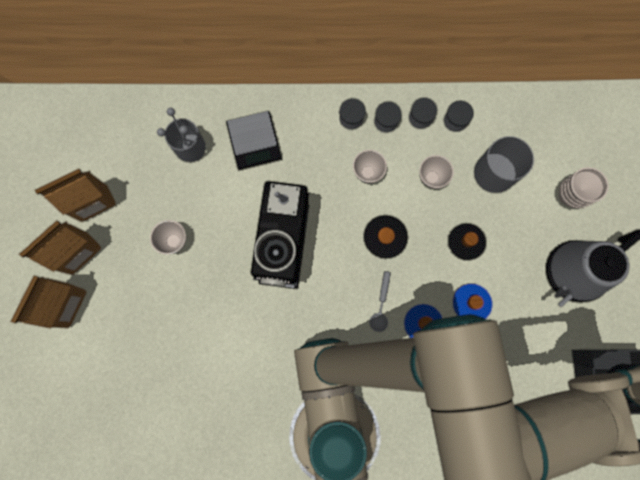

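View pics/scene.png

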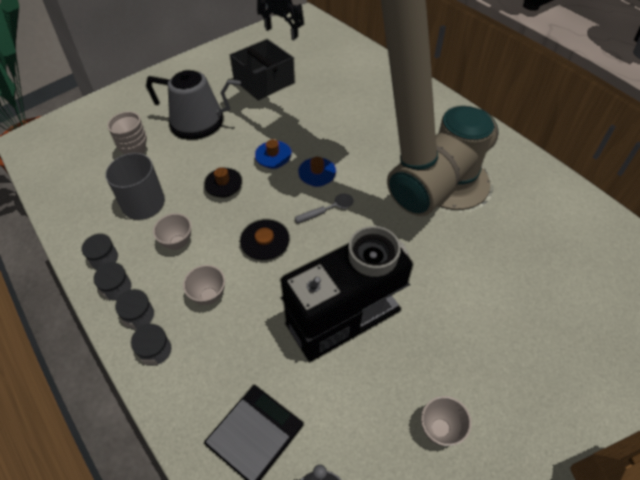

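Candidates in the top view:
- Black lid at (467,241): smaller, with a tall knob.
- Black lid at (386,236): larger, with a flat knob, so the tin lid.
- Blue lids at (473,303) and (423,321): wrong colour.

I choose (467,241), which is (223,182) in the scene view. The hopper is at (275,251) and the toggle near (282,198). Next I measure these and check with a crop.

```bash
python3 - <<'E'
s=open('h.py').read()
s=s.replace("from rig import *","from rig import *\nfrom scipy.spatial.transform import Rotation as R_\ndef Rm(c):\n    q=c['rotation']; return R_.from_quat([q[1],q[2],q[3],q[0]]).as_matrix()")
s=s.replace("np.array(c['rotation']).reshape(3,3)","Rm(c)")
open('h.py','w').write(s)
E
cat > m.py <<'E'
from h import *
import sys
def knob(im,u,v,r=25):
    hsv=cv2.cvtColor(im,cv2.COLOR_RGB2HSV); m=((hsv[...,0]<18)&(hsv[...,1]>110)&(hsv[...,2]>50)).astype(np.uint8)
    k=np.zeros_like(m); k[v-r:v+r,u-r:u+r]=1; m=m*k; ys,xs=np.nonzero(m); return xs.mean(),ys.mean(),len(xs)
def dark(im,u,v,r,t=60):
    m=((im.max(2)<t)).astype(np.uint8); k=np.zeros_like(m); k[v-r:v+r,u-r:u+r]=1
    c=max(cv2.findContours(m*k,0,1)[0],key=cv2.contourArea); return cv2.minEnclosingCircle(c), cv2.fitEllipse(c)
E
python3 - <<'E'
from m import *
a=cv2.cvtColor(cv2.imread('pics/top.png'),cv2.COLOR_BGR2RGB);b=cv2.cvtColor(cv2.imread('pics/scene.png'),cv2.COLOR_BGR2RGB)
k=knob(a,467,241);print('knob',k,onz('top',k[0],k[1],.06))
k=knob(b,223,175);print('knob s',k,onz('scene',k[0],k[1],.05))
e=dark(a,467,241,28)[1];print(e,onz('top',*e[0],.026))
e=dark(b,223,184,26)[1];print(e,onz('scene',*e[0],.026))
A=np.hstack([cv2.resize(a[160:320,340:500],(400,400),interpolation=2),cv2.resize(a[170:300,230:330],(400,400),interpolation=2)])
B=cv2.resize(b[140:340,180:420],(400,333))
cv2.imwrite('pics/crop.png',cv2.cvtColor(A,cv2.COLOR_RGB2BGR))
# grinder red/edges: rough
print('hop',onz('top',275,251,.232),onz('scene',375,251,.232),'tog',onz('top',283,197,.204))
E
```

```text
knob (np.float64(470.2849740932642), np.float64(238.8082901554404), 193) [ 0.5000006  -0.36332673  0.06      ]
knob s (np.float64(220.62608695652173), np.float64(172.31304347826088), 115) [ 0.49612691 -0.37706302  0.05      ]
((466.70831298828125, 241.30567932128906), (34.618892669677734, 36.39386749267578), 113.03878784179688) [ 0.49971877 -0.36326042  0.026     ]
((222.84800720214844, 184.30335998535156), (27.42286491394043, 38.05218505859375), 76.91353607177734) [ 0.50558973 -0.35772333  0.026     ]
hop [0.4410319 0.1397382 0.232    ] [0.45091395 0.14951679 0.232     ] tog [0.57792296 0.12379374 0.204     ]
```

View pics/crop.png

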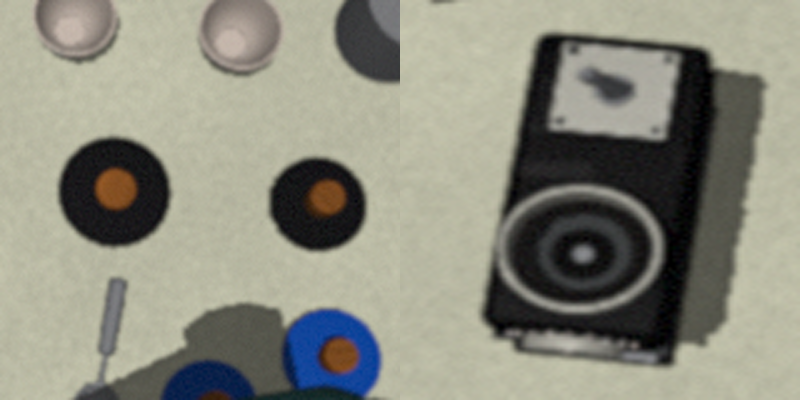

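The crop confirms it: the lid at top-view (467,241) is the smaller black one with the tall knob. The hopper ring is at (275,250), and the toggle bat leans towards image left (+y), with its plate centre at (283,199). Next, precise fits of the ring and plate in both views.

Run:
```python
from m import *
a=cv2.cvtColor(cv2.imread('pics/top.png'),cv2.COLOR_BGR2RGB);b=cv2.cvtColor(cv2.imread('pics/scene.png'),cv2.COLOR_BGR2RGB)
def bright(im,x0,x1,y0,y1,t):
    m=np.zeros(im.shape[:2],np.uint8); m[y0:y1,x0:x1]=(im[y0:y1,x0:x1].min(2)>t)
    for c in sorted(cv2.findContours(m,0,1)[0],key=cv2.contourArea)[-3:]:
        if len(c)>5: yield cv2.fitEllipse(c),cv2.minAreaRect(c)
for e,r in bright(a,253,297,230,272,90):print('ring',e,onz('top',*e[0],.232))
for e,r in bright(a,262,304,180,216,100):print('plate',r,onz('top',*r[0],.2))
for e,r in bright(b,345,403,226,280,90):print('s ring',e)
print('predict', proj('scene',onz('top',275,250,.232)), proj('scene',[.4995,-.363,.026]))
cv2.imwrite('pics/c2.png',cv2.resize(cv2.cvtColor(b[160:360,280:430],cv2.COLOR_RGB2BGR),(450,600)))
```

```text
ring ((273.1452331542969, 249.5401611328125), (40.05552291870117, 45.70637512207031), 131.36093139648438) [0.44448623 0.14405739 0.232     ]
plate ((282.5, 186.0), (12.0, 41.0), 90.0) [0.60670379 0.12541535 0.2       ]
plate ((283.04949951171875, 198.82936096191406), (29.619253158569336, 28.509262084960938), 6.709837436676025) [0.57445191 0.12390386 0.2       ]
s ring ((382.5622253417969, 250.4138946533203), (28.38922882080078, 39.82832717895508), 53.1591911315918)
s ring ((330.20574951171875, 220.56109619140625), (30.779340744018555, 48.840919494628906), 0.0)
predict (np.float64(374.42826114660664), np.float64(245.56324355799435)) (np.float64(223.7526128106315), np.float64(182.12062169098525))
```

Call:
apply_moves --steps '[4,2.5,0,0,8,5,0,0,12,8,-1,0,16,10,-2,0,20,12,-3,0,24,14,-5,0,28,16,-5,0,32,18,-6,0]' --jaw 0 --newtons 60

```text
clock: 0.77
position: [0.44, -0.3903, 0.1567]
ee_rot: [-0.0, 0.991, 0.136, -0.0]
contact_force: [-0.5, 0.2, -0.3]
width: 0.0851
gripper_force: 0.0
```

View pics/c2.png

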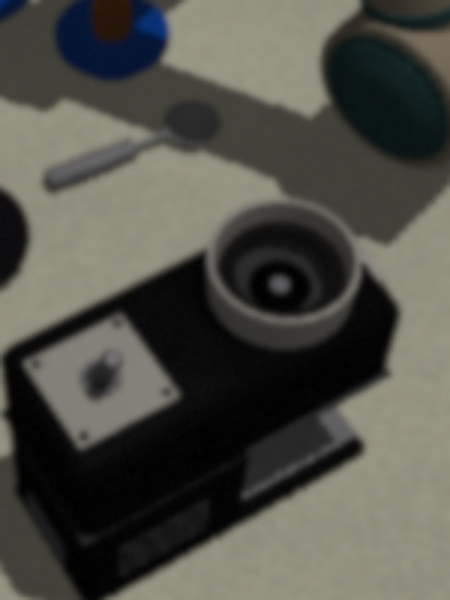

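The refined ring centre is top-view (275,250), and it reprojects to scene (374,246), matching the crop. So the mouth is at about (0.443, 0.139), the pivot at (0.574, 0.124), grinder yaw −6.6°. The lid is at (0.500, −0.363). I'll settle and see the pose.

Call:
apply_moves --steps '[0,0,0,0,0,0,0,0,0,0,0,0]'

```text
clock: 1.02
position: [0.4383, -0.3917, 0.1571]
ee_rot: [-0.0, 0.991, 0.136, -0.001]
contact_force: [0.2, -0.5, 0.0]
width: 0.0857
gripper_force: 0.0
```

Call:
apply_moves --steps '[3,1.5,0,0,6.1,2.8,-1,0,6.1,2.8,-4,0,6.1,2.8,-5.5,0,6.1,2.8,-5.5,0,6.1,2.8,-5.5,0]'

```text
clock: 1.52
position: [0.4982, -0.3647, 0.1023]
ee_rot: [-0.0, 0.991, 0.135, -0.001]
contact_force: [0.0, 0.5, 0.7]
width: 0.0855
gripper_force: 0.0
```

Run:
```python
from h import *
b=snap('scene','s2.png');a=snap('top','t2.png');print(get_state()['position'])
A=np.hstack([cv2.resize(b[110:230,160:280],(400,400),interpolation=2),cv2.resize(a[180:300,410:530],(400,400),interpolation=2)])
cv2.imwrite('pics/c3.png',A[...,::-1])
```

```text
[ 0.4995862  -0.36557481  0.10410786]
```

View pics/c3.png

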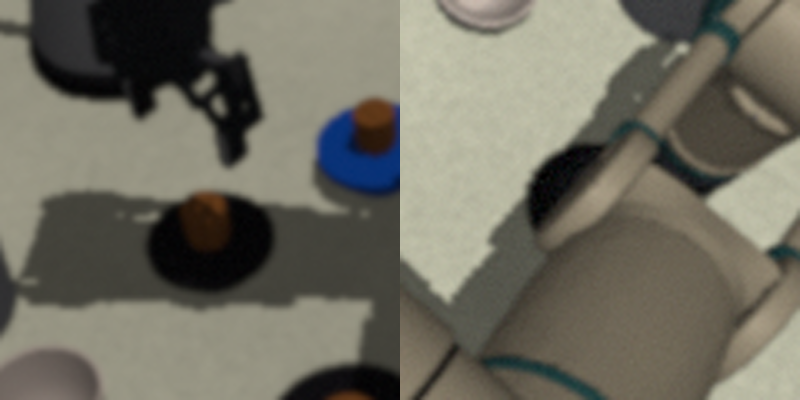

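The scene crop shows the open fingers (tips at (145,115) and (230,160) in the crop) above and straddling the wooden knob at (205,200). Descending to grip.

Call:
apply_moves --steps '[0,0.2,-2.5,0,0,0.2,-5,0,0,0.2,-6.6,0,0,0.2,-6.6,0,0,0.2,-6.6,0]'

```text
clock: 2.03
position: [0.4997, -0.3627, 0.0374]
ee_rot: [0.0, 0.991, 0.136, 0.0]
contact_force: [0.1, 0.7, 0.4]
width: 0.0856
gripper_force: 0.0
```

Call:
apply_moves --steps '[0,0,0,0,0,0,0,0,0,0,0,0,0,0,0,0,0,0,0,0,0,0,0,0]' --jaw 255 --newtons 60

```text
clock: 2.53
position: [0.5005, -0.3627, 0.0381]
ee_rot: [0.001, 0.991, 0.136, 0.001]
contact_force: [0.9, -0.1, 5.9]
width: 0.0323
gripper_force: 59.0
```

Width reads 32 mm against an expected 36, so I check before lifting.

Run:
```python
from m import *
b=snap('scene','s3.png');s=get_state();print(s['width'],s['contact_force'],s['position'])
print('tcp px',proj('scene',[.5,-.363,.066]))
cv2.imwrite('pics/c4.png',cv2.resize(b[120:220,165:285],(720,600),interpolation=2)[...,::-1])
```

```text
0.03228772941126559 [ 0.82632062 -0.43096941  4.98479743] [ 0.50055875 -0.36263492  0.03811611]
tcp px (np.float64(221.1532720764791), np.float64(171.66508305801483))
```

View pics/c4.png

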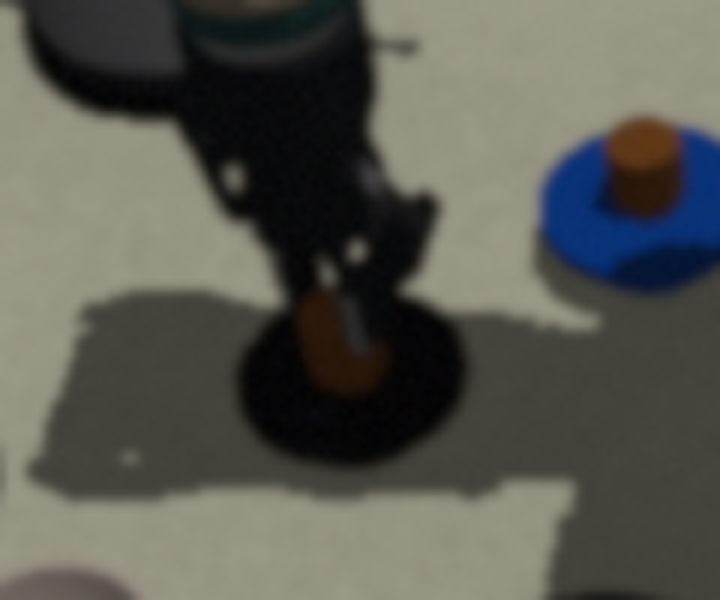

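The pads hold the wooden knob, which is upright and centred at about (345,340) in the crop. Lifting.

Call:
apply_moves --steps '[0,0,2,0,0,0,5,0,0,0,8,0,0,0,11.5,0,0,0,15,0,0,0,18.5,0,0,1,22,0,0,3,25,0]'

```text
clock: 3.25
position: [0.4998, -0.3335, 0.2888]
ee_rot: [0.001, 0.991, 0.135, 0.0]
contact_force: [1.7, -1.0, -0.7]
width: 0.0323
gripper_force: 60.1
```

Call:
apply_moves --steps '[0,2,2,0,0,5,2.5,0,0,8,2.5,0,0,11,2.5,0,0,14,2.5,0,0,17,2.5,0,0,20,2.5,0,0,23,2.5,0]'

```text
clock: 3.92
position: [0.4991, -0.1003, 0.3115]
ee_rot: [-0.0, 0.991, 0.136, -0.0]
contact_force: [0.7, 1.0, -1.2]
width: 0.0324
gripper_force: 60.1
```

Call:
apply_moves --steps '[-0.5,3,0,0,-1.5,6,0,0,-2.5,9,0,0,-3.5,12,0,0,-4.5,15,0,0,-5.3,18,0,0,-5.6,20,0,0,-5.6,20,0,0]'

```text
clock: 4.58
position: [0.4421, 0.1018, 0.3117]
ee_rot: [-0.001, 0.99, 0.138, -0.0]
contact_force: [0.7, 0.4, -2.3]
width: 0.0323
gripper_force: 60.1
```

Call:
apply_moves --steps '[0,2,0,0,0.1,3.7,0,0,0.1,3.7,0,0,0.1,3.7,0,0]'

```text
clock: 4.92
position: [0.4446, 0.1349, 0.3114]
ee_rot: [0.001, 0.991, 0.137, -0.0]
contact_force: [-0.7, -1.1, -1.2]
width: 0.0328
gripper_force: 60.3
```

Run:
```python
from m import *
b=snap('scene','s4.png');a=snap('top','t4.png');s=get_state();print(s['width'],s['contact_force'],s['position'])
p=s['position']; zb=p[2]-.038
print('flange top expected scene',proj('scene',[p[0],p[1],zb+.03]),'rim',proj('scene',[.443,.139,.232]))
img=b.copy()
for C,z,r in(((p[0],p[1]),zb+.026,.052),((.443,.139),.232,.048)):
    q=np.array([proj('scene',[C[0]+r*np.cos(t),C[1]+r*np.sin(t),z]) for t in np.linspace(0,6.28,40)])
    q=((q-[300,160])*5).astype(int)
    if r==.052: Q=[q]
    else: Q.append(q)
o=cv2.resize(b[160:280,300:440],(700,600),interpolation=2)
for q in Q: 
    for x,y in q: cv2.circle(o,(int(x),int(y)),1,(255,0,0),-1)
cv2.imwrite('pics/c5.png',o[...,::-1])
```

```text
0.03251970364827205 [-0.61330993  0.27632777 -2.65509736] [0.44471067 0.13420538 0.31143031]
flange top expected scene (np.float64(375.34185238269106), np.float64(219.99189350296686)) rim (np.float64(374.30138870866267), np.float64(245.20081544876317))
```

View pics/c5.png

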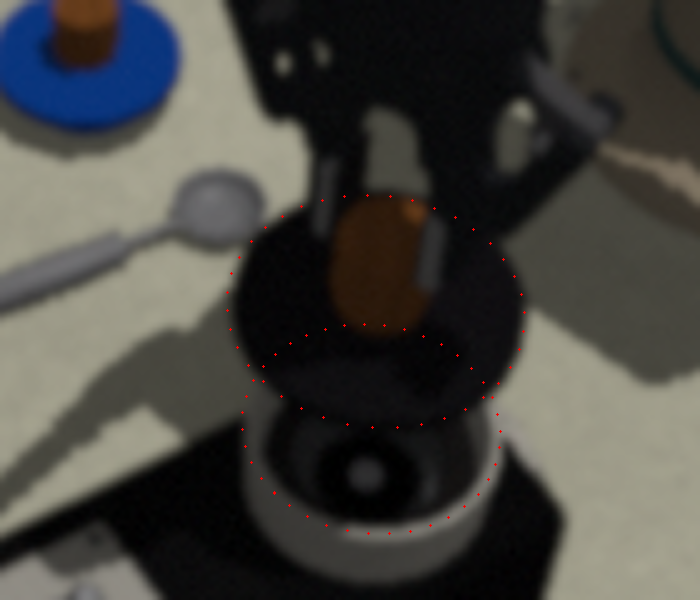

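The overlay agrees: the predicted flange and rim outlines both fit to about 1 px, and the lid hangs level. I centre it (−0.15, +0.45 cm) and lower it.

Call:
apply_moves --steps '[-0.15,0.45,-0.5,0,-0.15,0.45,-2,0,-0.15,0.45,-3.2,0,-0.15,0.45,-3.5,0,-0.15,0.45,-4,0,-0.15,0.45,-4.5,0,-0.15,0.45,-5,0,-0.15,0.45,-5,0]'

```text
clock: 5.68
position: [0.4429, 0.1394, 0.2608]
ee_rot: [0.0, 0.991, 0.136, -0.001]
contact_force: [0.3, 0.1, -0.4]
width: 0.0321
gripper_force: 60.2
```

Call:
apply_moves --steps '[0,0,-0.3,0,0,0,-0.6,0,0,0,-0.6,0,0,0,-0.6,0]'

```text
clock: 6.02
position: [0.4436, 0.1396, 0.2559]
ee_rot: [0.0, 0.991, 0.136, 0.0]
contact_force: [0.9, -0.6, -0.7]
width: 0.0322
gripper_force: 60.4
```

Entered freely with no side force, and now at the seal. Pressing in small steps.

Call:
apply_moves --steps '[0,0,-0.2,0,0,0,-0.4,0,0,0,-0.6,0,0,0,-0.6,0]'

```text
clock: 6.35
position: [0.444, 0.1395, 0.251]
ee_rot: [0.0, 0.991, 0.136, 0.001]
contact_force: [-0.6, -0.6, 6.4]
width: 0.032
gripper_force: 61.1
```

Call:
apply_moves --steps '[0,0,-0.15,0,0,0,-0.3,0,0,0,-0.3,0,0,0,-0.3,0]'

```text
clock: 6.68
position: [0.444, 0.1395, 0.2482]
ee_rot: [0.0, 0.991, 0.136, 0.001]
contact_force: [-1.1, -2.3, 6.3]
width: 0.0323
gripper_force: 61.2
```

Call:
apply_moves --steps '[0,0,-0.1,0,0,0,-0.2,0,0,0,-0.2,0]'

```text
clock: 6.93
position: [0.4441, 0.1392, 0.2478]
ee_rot: [0.001, 0.991, 0.136, 0.002]
contact_force: [-3.0, -2.7, 15.0]
width: 0.0325
gripper_force: 62.0
```

Call:
apply_moves --steps '[0,0,-0.1,0,0,0,-0.2,0,0,0,-0.2,0]'

```text
clock: 7.18
position: [0.4442, 0.1392, 0.2477]
ee_rot: [0.001, 0.991, 0.136, 0.003]
contact_force: [-5.5, -3.1, 23.9]
width: 0.0323
gripper_force: 63.1
```

It stopped hard at z=0.2477, where home was expected at 0.248, and the force rose to 24 N with no motion. I unload, release, rise and look.

Call:
apply_moves --steps '[0,0,0.3,0,0,0,0.3,0]'

```text
clock: 7.35
position: [0.4441, 0.1393, 0.2478]
ee_rot: [0.0, 0.991, 0.136, 0.002]
contact_force: [-1.6, -2.7, 11.5]
width: 0.0322
gripper_force: 61.8
```

Call:
apply_moves --steps '[0,0,0,0,0,0,0,0,0,0,0,0,0,0,0,0,0,0,0,0,0,0,0,0]' --jaw 0

```text
clock: 7.85
position: [0.4432, 0.1396, 0.2452]
ee_rot: [0.0, 0.991, 0.136, -0.0]
contact_force: [0.0, 0.5, -0.2]
width: 0.0851
gripper_force: 0.0
```

Call:
apply_moves --steps '[0,0,2,0,0,0,4,0,0,0,7,0,0,0,10,0,4,1,12,0,8,3,12,-6,11,5,12,-12,13,7,12,-18]'

```text
clock: 8.52
position: [0.5768, 0.2103, 0.3651]
ee_rot: [-0.0, 1.0, -0.024, 0.001]
contact_force: [0.4, -0.3, -0.0]
width: 0.0851
gripper_force: 0.0
```

Run:
```python
from m import *
b=snap('scene','s5.png');s=get_state();print(s['width'],s['contact_force'],s['position'],s['ee_rot'])
o=cv2.resize(b[160:280,270:410],(700,600),interpolation=2)
for z in(.232,.240):
  for t in np.linspace(0,6.28,40):
    x,y=(np.array(proj('scene',[.443+.052*np.cos(t),.139+.052*np.sin(t),z]))-[270,160])*5
    cv2.circle(o,(int(x),int(y)),1,(255,0,0) if z<.235 else (0,255,0),-1)
cv2.imwrite('pics/c6.png',o[...,::-1])
```

```text
0.08555538524247076 [ 4.39883435  2.16366171 -0.7883367 ] [0.57963375 0.21444266 0.36269448] [-1.94368607e-03  9.99701763e-01 -2.43272094e-02  8.91317483e-04]
```

View pics/c6.png

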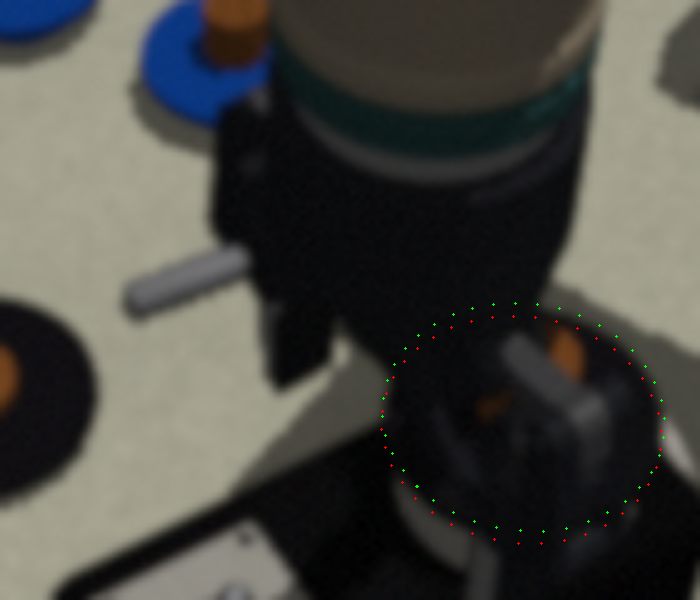

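The gripper blocks the view here. I move aside (+y), close the fingers and look again.

Call:
apply_moves --steps '[0,4,0,-4,0,8,0,-4,0,12,0,-4,0,14,0,-4,0,14,0,-4,0,14,0,-4]' --jaw 255

```text
clock: 9.07
position: [0.5729, 0.3504, 0.3645]
ee_rot: [0.001, 0.999, -0.054, -0.001]
contact_force: [-0.3, -0.5, 0.5]
width: 0.012
gripper_force: 0.0
```

Run:
```python
from m import *
b=snap('scene','s6.png');s=get_state();print(s['width'],s['contact_force'],s['position'],s['ee_rot'])
o=cv2.resize(b[160:280,270:410],(700,600),interpolation=2)
for z in(.232,.240):
  for t in np.linspace(0,6.28,40):
    x,y=(np.array(proj('scene',[.443+.052*np.cos(t),.139+.052*np.sin(t),z]))-[270,160])*5
    cv2.circle(o,(int(x),int(y)),1,(255,0,0) if z<.235 else (0,255,0),-1)
cv2.imwrite('pics/c7.png',o[...,::-1])
```

```text
0.004765360960174771 [-0.58091432  0.04264947  0.72085862] [0.57310129 0.34929313 0.36497836] [ 7.95600343e-04  9.98477793e-01 -5.51479591e-02 -4.08740070e-04]
```

View pics/c7.png

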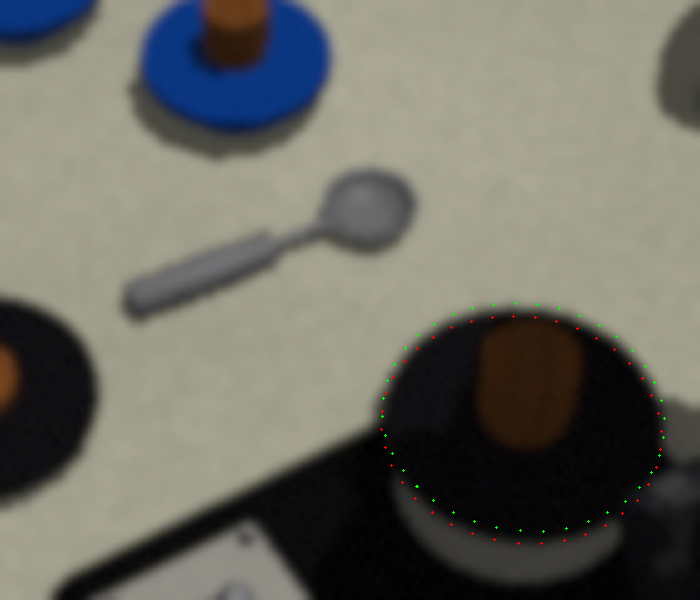

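The flange's lower edge lies on the red rim line (z=232) and its top edge on the green one, all round, so the lid is home and level. Now the toggle.

Call:
apply_moves --steps '[0.7,-3.5,0,0,0.7,-7,0,0,0.7,-10.5,0,0,0.7,-14,-2,0,0.7,-17,-5,0,0.7,-17,-9,0,0.7,-17,-12.5,0,0.7,-17,-12.8,0]'

```text
clock: 9.78
position: [0.5752, 0.1759, 0.2311]
ee_rot: [0.002, 0.998, -0.057, -0.007]
contact_force: [-0.7, 0.3, -0.4]
width: -0.0001
gripper_force: 0.0
```

Call:
apply_moves --steps '[0,0,0,0,0,0,0,0]'

```text
clock: 9.95
position: [0.5814, 0.1791, 0.2398]
ee_rot: [-0.0, 0.998, -0.056, 0.002]
contact_force: [-0.5, -0.6, 0.1]
width: 0.0003
gripper_force: 0.0
```

Call:
apply_moves --steps '[0,-0.5,-0.6,0,-0.1,-1.2,-0.6,0,-0.2,-1.9,-0.6,0,-0.3,-2.6,-0.6,0,-0.4,-3.3,-0.6,0]'

```text
clock: 10.37
position: [0.5765, 0.1458, 0.2323]
ee_rot: [0.0, 0.998, -0.056, 0.001]
contact_force: [-0.0, -0.2, -0.8]
width: 0.0001
gripper_force: 0.0
```

Call:
apply_moves --steps '[-0.1,-0.6,0,0,-0.1,-1.2,0,0,-0.1,-1.2,0,0]'

```text
clock: 10.62
position: [0.5753, 0.1332, 0.2318]
ee_rot: [0.0, 0.998, -0.056, 0.0]
contact_force: [-0.2, -0.7, 0.1]
width: 0.0002
gripper_force: 0.0
```

Call:
apply_moves --steps '[0,-0.3,0,0,0,-0.3,0,0]'

```text
clock: 10.78
position: [0.5754, 0.1312, 0.2316]
ee_rot: [0.0, 0.998, -0.056, 0.0]
contact_force: [0.8, 0.5, 0.3]
width: -0.0
gripper_force: 0.0
```

Call:
apply_moves --steps '[0,-0.3,0,0,0,-0.3,0,0]'

```text
clock: 10.95
position: [0.5753, 0.1284, 0.2315]
ee_rot: [0.0, 0.998, -0.056, -0.0]
contact_force: [-0.0, 0.2, -0.2]
width: -0.0002
gripper_force: 0.0
```

Back off and look (last picture).

Call:
apply_moves --steps '[0.2,3,0,0,0.4,5,3,0,0.4,8,7,0,0.4,12,10,0,0.4,16,12,0,0.4,20,12,0,0.4,23,12,0,0.4,23,12,0]'

```text
clock: 11.62
position: [0.5785, 0.3663, 0.3514]
ee_rot: [-0.003, 0.999, -0.052, 0.0]
contact_force: [0.1, -0.7, -0.6]
width: -0.0003
gripper_force: 0.0
```

Run:
```python
from m import *
b=snap('scene','s8.png');a=snap('top','t8.png');s=get_state();print(s['position'])
yh=np.array([.115,.993,0]);pv=np.array([.574,.124,.204]);k=.044
on=pv-yh*k*.342+[0,0,k*.94];off=pv+yh*k*.342+[0,0,k*.94]
for n in('scene','top'):print(n,'on',proj(n,on),'off',proj(n,off))
o=np.hstack([cv2.resize(b[180:330,270:420],(400,400),interpolation=2),cv2.resize(a[170:300,230:330],(400,400),interpolation=2)])
cv2.imwrite('pics/c8.png',o[...,::-1])
```

```text
[0.57881045 0.36081472 0.35060149]
scene on (np.float64(309.384234365762), np.float64(267.3373302146308)) off (np.float64(318.42369521754034), np.float64(279.65631893352025))
top on (np.float64(288.1950803990196), np.float64(194.56397512152617)) off (np.float64(275.4042658274863), np.float64(193.20167816242812))
```

View pics/c8.png

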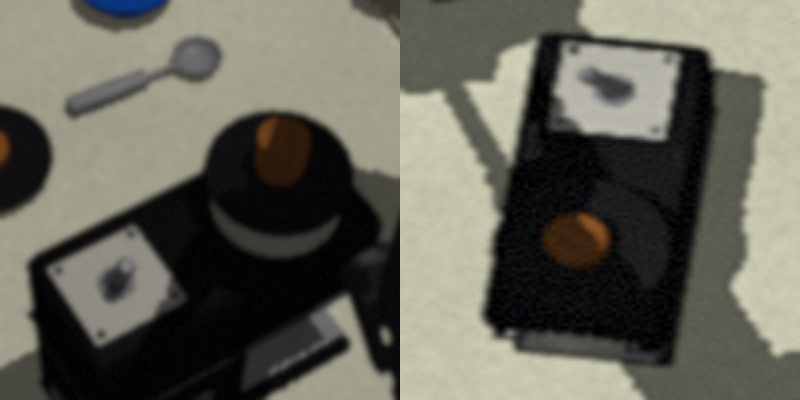

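The lid is home in both views (knob at (575,240) in the top crop). The bat still leans to +y (tip at (585,73) in the crop), so it didn't flip. I repeat the push lower and further, in small steps, watching the force. No picture views remain, so I check by pixel numbers.

Call:
apply_moves --steps '[0.2,-4,0,0,0.2,-8,0,0,0.2,-12,-2,0,0.2,-16,-4,0,0.2,-18,-7,0,0.2,-18,-10,0,0.2,-18,-12,0,0.2,-18,-12.4,0]'

```text
clock: 12.38
position: [0.5782, 0.1756, 0.2233]
ee_rot: [0.001, 0.998, -0.057, -0.004]
contact_force: [-0.2, 0.0, 0.0]
width: -0.0002
gripper_force: 0.0
```

Call:
apply_moves --steps '[0,0,0,0,0,0,0,0]'

```text
clock: 12.55
position: [0.5819, 0.1781, 0.2287]
ee_rot: [-0.0, 0.998, -0.056, 0.001]
contact_force: [0.1, 0.3, 1.1]
width: -0.0001
gripper_force: 0.0
```

Call:
apply_moves --steps '[-0.1,-1,-0.2,0,-0.2,-2,-0.2,0,-0.3,-3,-0.2,0,-0.3,-3.2,-0.2,0]'

```text
clock: 12.88
position: [0.5784, 0.1446, 0.2265]
ee_rot: [0.001, 0.998, -0.056, 0.001]
contact_force: [-1.0, -0.1, 0.5]
width: 0.0001
gripper_force: 0.0
```

Call:
apply_moves --steps '[0,-0.4,0,0,-0.1,-0.8,0,0]'

```text
clock: 13.05
position: [0.5776, 0.1382, 0.2259]
ee_rot: [-0.0, 0.998, -0.056, 0.0]
contact_force: [-0.2, 0.0, -0.7]
width: 0.0004
gripper_force: 0.0
```

Call:
apply_moves --steps '[0,-0.4,0,0,-0.1,-0.8,0,0]'

```text
clock: 13.22
position: [0.5764, 0.1303, 0.2256]
ee_rot: [-0.0, 0.998, -0.055, 0.0]
contact_force: [-0.0, -0.7, 1.0]
width: 0.0001
gripper_force: 0.0
```

Call:
apply_moves --steps '[0,-0.4,0,0,0,-0.4,0,0]'

```text
clock: 13.38
position: [0.5763, 0.1259, 0.2256]
ee_rot: [0.0, 0.998, -0.056, -0.0]
contact_force: [-0.5, 0.5, -0.2]
width: 0.0
gripper_force: 0.0
```

Call:
apply_moves --steps '[0,-0.4,0,0,0,-0.4,0,0]'

```text
clock: 13.55
position: [0.5764, 0.1221, 0.2255]
ee_rot: [0.0, 0.998, -0.056, -0.0]
contact_force: [-0.4, -0.2, 0.8]
width: 0.0001
gripper_force: 0.0
```

Run:
```python
from m import *
b=snap('scene','s9.png');a=snap('top','t9.png');s=get_state();print(s['position'],s['contact_force'])
for f in('t.','top.','t8.','t9.'):
    try:a=cv2.imread(f'pics/{f}png')[184:214,268:302].max(2)
    except Exception: continue
    print(f);print(a[::2,::2])
```

```text
[0.57633509 0.12263071 0.22555377] [-0.43374378 -0.18356153  0.36500733]
top.
[[ 11  71 102  89 104 113  89  68  50  49  41  42  53  75  90 101 122]
 [ 16  94 106 109 169 174 164 160 156 163 143 121 109 111  90  63  27]
 [ 22 102 160 158 170 170 171 170 171 170 171 169 169 173 124 129  65]
 [ 23 116 170 168 167 164 170 170 171 168 169 169 172 169 138 138  50]
 [ 30 145 171 158 130 117 155 167 170 171 171 171 170 173 171 162  36]
 [ 38 156 171 140 109  82  84 109 134 154 170 172 173 171 173 154  31]
 [ 62 162 172 158 103  70  60  60  75 103 149 174 171 174 174 121  25]
 [ 91 168 171 171 164 121  67  62  57  59 119 173 172 172 175 104  18]
 [107 174 172 172 173 145  91  57  63  72 121 174 173 174 178 103  16]
 [112 176 172 170 175 165 129  95  97 117 160 174 175 174 168  80  13]
 [134 178 174 173 176 173 167 147 141 162 175 175 175 175 160  53  17]
 [156 172 174 174 174 174 175 175 174 174 173 175 176 175 165  37  25]
 [137 122 172 175 176 173 173 174 173 174 172 171 173 173 156  35  16]
 [147 136 174 174 176 178 176 174 175 175 173 174 170 160 122  26  20]
 [ 92  99 105 126 153 158 15
[... 1605 characters left out ...]
 110 139]
 [ 88 168 169 170 163 124  68  54  49  41  67  79  77  77  76 106 134]
 [108 175 173 170 173 141  89  58  58  69 114 133 121 116  76  93 135]
 [108 174 171 171 170 162 128  94  98 117 157 175 173 159  77  86 129]
 [131 172 172 172 172 173 165 146 141 160 176 174 174 161  72  58  81]
 [155 172 173 173 172 175 171 176 174 172 172 175 174 162  78  57  67]
 [136 124 172 172 172 174 171 172 171 174 171 172 173 171 104  53  63]
 [146 135 173 174 173 178 175 174 176 173 172 174 169 161 103  50  67]
 [ 92  98 103 123 150 161 154 160 172 177 172 176 153 121  94  43  80]][ WARN:0@1.240] global loadsave.cpp:275 findDecoder imread_('pics/t.png'): can't open/read file: check file path/integrity
```

Run:
```python
from m import *
p=np.array([.5763,.1226,.2255])
for n in('top','scene'):
    print(n,'tcp',proj(n,p),'+19',proj(n,p+[0,0,.019]),'+73',proj(n,p+[0,0,.073]))
    for dx in(-.011,.011): print(dx,[tuple(np.round(proj(n,p+[dx,dy,0]),1)) for dy in(-.015,.015)])
def asc(f,x0,x1,y0,y1):
    g=cv2.imread(f)[y0:y1,x0:x1].max(2); print(f,x0,y0)
    for r in g: print(''.join('#%+=-:. '[min(7,v//25)] for v in r))
asc('pics/t9.png',255,325,160,215)
asc('pics/s9.png',285,350,225,300)
asc('pics/s8.png',285,350,225,300)
```

```text
top tcp (np.float64(282.93497100537775), np.float64(195.23279929877577)) +19 (np.float64(282.42767510027187), np.float64(193.03076817966104)) +73 (np.float64(280.8988392328917), np.float64(186.3957475127577))
-0.011 [(np.float64(289.2), np.float64(199.7)), (np.float64(276.6), np.float64(199.8))]
0.011 [(np.float64(289.3), np.float64(190.7)), (np.float64(276.6), np.float64(190.8))]
scene tcp (np.float64(312.5033342099147), np.float64(279.5806835013243)) +19 (np.float64(312.34238197285794), np.float64(273.87432763471475)) +73 (np.float64(311.8508881003296), np.float64(256.43701582187555))
-0.011 [(np.float64(312.2), np.float64(270.8)), (np.float64(322.6), np.float64(281.9))]
0.011 [(np.float64(302.5), np.float64(277.3)), (np.float64(312.9), np.float64(288.6))]
pics/t9.png 255 160
%++++++===-----========--=+++++++++++++=-:::::::--:.                  
%++++++=----::--===--===+++++++++++++++=-:::::::--:.                  
%+++++++===-----======+++++++++++++++++=-:::::::---.                  
%%++++++++=+====+++++++++++++++++++++++=-:::::::---.                  
#%+++++++++++++++++++++++++
[... 12833 characters left out ...]
+%%%%+==--::::::::::::-=+%%%%###########
#######%=-:::::::::::::-++%%%++=--:::::::::::::-++%%+%%##########
#######%+=-::::::::::::-=++++==--:::::::::::::-=++%%++%##########
########%+-:::::::::::::-====--::::::::::::::--=+++++%%##########
#########%=-:::::::::::::----:::::::::::::::-==+++++%%###########
#########%+=-:::::::::::::::::::::::::::::::-=+++++%%############
##########%+-::::::::::::::::::::::::::::::-=++++%%##############
###########%=-:::::::::::::::::::::::::::::-=++%%################
###########%+=-:::::::::::::::::::::::::::-=+%%##################
############%+-::::::::::::::::::::::::::-=+%####################
#############%=-::::::::::::::::::::::::-=+%#####################
```

The numbers show the bat unmoved under the gripper and the fingers ending a bit higher and further +x than expected, so they passed over or behind it. I back off, go lower and 5 mm towards −x, and push again while watching the force.

Call:
apply_moves --steps '[0,0,2,0,0.2,3,2,0,0.4,5.6,0.5,0,0,5.6,-1,0,0,5.6,-1.2,0,0,5.6,-1.2,0]'

```text
clock: 14.15
position: [0.5754, 0.1787, 0.2125]
ee_rot: [0.001, 0.998, -0.055, -0.001]
contact_force: [-0.2, -0.6, 0.4]
width: 0.0004
gripper_force: 0.0
```

Call:
apply_moves --steps '[-0.1,-1,0,0,-0.2,-2,0,0,-0.3,-3,0,0,-0.3,-3,0,0]'

```text
clock: 14.48
position: [0.5741, 0.1464, 0.2154]
ee_rot: [-0.0, 0.998, -0.057, 0.002]
contact_force: [0.6, 1.3, 2.3]
width: 0.0003
gripper_force: 1.0
```

Call:
apply_moves --steps '[0,-0.3,0,0,0,-0.3,0,0]'

```text
clock: 14.65
position: [0.5738, 0.1445, 0.2144]
ee_rot: [0.0, 0.998, -0.056, 0.001]
contact_force: [0.6, 1.3, 1.5]
width: 0.0002
gripper_force: 0.7
```

Call:
apply_moves --steps '[0,-0.3,0,0,0,-0.3,0,0]'

```text
clock: 14.82
position: [0.5731, 0.1416, 0.2134]
ee_rot: [0.001, 0.998, -0.056, -0.0]
contact_force: [-0.9, 0.2, 0.1]
width: 0.0002
gripper_force: 0.0
```

Call:
apply_moves --steps '[0,-0.3,0,0,0,-0.3,0,0]'

```text
clock: 14.98
position: [0.573, 0.1389, 0.2131]
ee_rot: [0.001, 0.998, -0.056, -0.001]
contact_force: [-0.3, 0.9, 0.4]
width: 0.0001
gripper_force: 0.0
```

Call:
apply_moves --steps '[0,-0.3,0,0,0,-0.3,0,0]'

```text
clock: 15.15
position: [0.5731, 0.1361, 0.2133]
ee_rot: [0.0, 0.998, -0.056, -0.0]
contact_force: [0.5, -0.3, 1.4]
width: 0.0003
gripper_force: 0.0
```

There was contact and then release, so it probably flipped. I back off and check by numbers.

Call:
apply_moves --steps '[0.2,3,0,0,0.4,5,3,0,0.4,8,7,0,0.4,12,10,0,0.4,16,12,0,0.4,20,12,0,0.4,23,12,0,0.4,23,12,0]'

```text
clock: 15.82
position: [0.5766, 0.3741, 0.3335]
ee_rot: [-0.003, 0.999, -0.052, 0.0]
contact_force: [-0.3, -1.2, -0.6]
width: -0.0001
gripper_force: 0.0
```

Run:
```python
from m import *
a=snap('top','t10.png');b=snap('scene','s10.png');print(get_state()['position'])
g=a[184:214,266:304].max(2)
for r in g: print(''.join('#%+=-:. '[min(7,v//25)] for v in r))
print(knob(a,273,248,20)[:2],knob(cv2.imread('pics/t8.png')[...,::-1].copy(),273,248,20)[:2])
```

```text
[0.57680661 0.36862268 0.33255291]
###%=--==-----==++%++++%%%++==----::..
###%=:-=-:....:::-----==++++++%%%+++==
###%-:-=-.    .........::-----==+%%%%%
#%#%-.:-:.            ........:--=%###
%##%-.....                   .:-:-+%##
%##+-.                       .:-:-+###
%#%+:.                       .:::-+###
##%=:.                        ...-%###
##%=.               ....        .-%###
##%-.          .....::::.       .-%##%
%#%-.         ..:::----::..     .-%###
%%+-.        .:----=-------.   .:=%###
%%+-.       .:-=====----===:.  .:+####
%%=:        .:=++==========-.  .-+%#%#
%%=.       ..-=++==+++++===-.  .-%####
%%-.        :-=++++++++===-:.  .-%##%#
%%-.        .:=++++++==-:::.   .-%##%#
%+-.       ..:-==+==--:....    .-%#%##
#+-.        ..:--=---:.        :=%##%#
%+:.          .::-:::.        .:+%####
#=:            ..:...         .-+#%%##
%=.                           .-%##%%#
%-.                            -%##%##
%-...                         .-%#####
%=:-:.                        .-%##%##
%+==-.                       .:=%#%%%#
#++=:.                     ...:+######
#%+=:....                 .::.-+#%####
#%%+=---::........        .-::-%##%###
####%%%++==------:.........:..-%######
(np.float64(274.1029411764706), np.float64(246.84313725490196)) (np.float64(274.1188118811881), np.float64(247.0148514851485))
```

The bat now leans right (−y), so the switch is on. The lid is unmoved and the arm is clear, so I hand in.

```bash
python3 -c "
from rig import *
print(sign_off())"
```

```text
the job is handed in; nothing more can be done
None
```

The job is handed in: the grinder's lid is fully home on the hopper, and after that the toggle was flipped to its other side. The first two toggle pushes missed; a third, lower one flipped it, and the last image measurements show it over and the lid unmoved.

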